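# Pick the grippy foot as a stop by its drag

### The job

Two shaker feet that look alike stand on the bench, one with a good grippy sole and one worn slippery. Feel by sliding them a little across the bench which one drags hard (one may be enough to tell), then slide the hard-dragging one squarely against the orange sprung plate, push the plate in about two thirds of its travel and let go, so that the foot holds it in by its grip. Leave the slippery foot standing well clear of the plate, and keep both feet down on the bench: do not lift them.

Things in the scene. Friction and masses are not known exactly. Their poses are not given: they have to be found in the camera images.
- foot_a_knob_mid (a point): Steel shaker foot: disc 80 mm across, 24 mm high, black sole; collar up to 28 mm; blue knob 22 mm across, 36 to 68 mm up (grip it from above). The knob slides 7 mm up and down on its stud, so a grip does not press the foot down. 0.8 kg. Point: on the axis, 52 mm above the sole; z up. The feet look alike, places dealt at random. To keep sliding, the grippy one takes 4.7 to 6.3 N, the slippery one 1.4 to 2 N.
- foot_b_knob_mid (a point): Steel shaker foot: disc 80 mm across, 24 mm high, black sole; collar up to 28 mm; blue knob 22 mm across, 36 to 68 mm up (grip it from above). The knob slides 7 mm up and down on its stud, so a grip does not press the foot down. 0.8 kg. Point: on the axis, 52 mm above the sole; z up. The feet look alike, places dealt at random. To keep sliding, the grippy one takes 4.7 to 6.3 N, the slippery one 1.4 to 2 N.
- stop: Sprung stop fixed to the bench, 26 mm high: grey housing and, in front of it, an orange upright plate 96 mm wide, 4 to 24 mm above the bench. Origin: on the bench under the middle of the plate's front face at rest; x axis: the way the plate is pushed in (away from the robot, turned up to 14 degrees), y along the plate. The housing begins 50 mm behind the origin.
- plate (a joint): How far the orange plate is pushed in, m: 0 at rest, 0.03 at most. Its spring pushes back with 3.1 N at 0 and 3.7 N at 0.03: the grippy foot holds it when let go, the slippery foot is pushed out.

How it is judged:
At the end, for the whole second after the job is handed in: One foot, let go, holds the orange plate pushed in by at least 10 mm, its axis within 35 mm of the plate's middle along the plate; the other foot's axis is more than 110 mm from the stop's origin; both stand upright (within 6 degrees) on the bench (value of joint plate above 0.01 m and angle between each of foot_a_knob_mid, foot_b_knob_mid's own z axis and vertical below 0.1 rad and height (world z) of each of foot_a_knob_mid, foot_b_knob_mid below 0.057 m and ((x of foot_a_knob_mid in the frame of stop between -0.035 and 0 m and y of foot_a_knob_mid in the frame of stop between -0.035 and 0.035 m and horizontal distance between foot_b_knob_mid and stop above 0.11 m) or (x of foot_b_knob_mid in the frame of stop between -0.035 and 0 m and y of foot_b_knob_mid in the frame of stop between -0.035 and 0.035 m and horizontal distance between foot_a_knob_mid and stop above 0.11 m))); the robot touches nothing.
It fails at once if a foot is lifted more than 15 mm off the bench (height (world z) of any of foot_a_knob_mid, foot_b_knob_mid above 0.067 m).
It also fails if it takes over 51 s, if anything falls off the work surface, if the arm or the gripper's body presses on something with over 40 N, if the wrist force passes 120 N, or if a joint passes its speed limit or range.

### The arm

A 6-joint arm with a two-finger parallel gripper is mounted at the origin on a cart in front of the work surface, level with it; the furniture and walls round the work are solid. World frame = base frame: x ahead of the robot, y to its left, z up, the work surface at z = 0. Lengths are in m, angles in rad, forces in N, time in s.
With the tool pointing down it reaches from about 0.275 to 1 m from the base axis. Payload 8.4 kg.
Tool frame: the origin (TCP) lies at the very end of the fingers, on their centre line; the grasp point (between the pads) lies 19 mm behind it; z points along the fingers, y is the line along which they close (so a half turn about z gives the same grasp; the last joint's range is limited). The gripper opens to 85 mm and grips with 20 to 120 N. Pads are 22 mm wide; open, the fingers measure 114 mm over their backs; the gripper's body (76 mm by 85 mm) begins 54 mm behind the grasp point. The pads swing forward as they close: fully open they stand 13 mm farther back than shut.
Start: joints at [-1.133, 0.353, 1.633, -0, 1.155, -0.002], TCP at [0.266, -0.566, 0.231] pointing down, gripper open.
Joint ranges: [-2.63, 2.63], [-0.92, 2.1], [0.06, 2.66], [-1.3, 4.44], [0, 2.69], [-3.02, 3.02]. Speed limits (rad/s): [2.22, 2.22, 2.79, 3.14, 3.14, 3.14].

### API

Orientations are given as a rotation vector (axis times angle).
In Python, from station import r, snapshot, boxes_of gives the robot as it stands. The module is installed in compiled form; this text tells all that it offers.
- The arm moves only by the tool move_arm, never from a script. Its argument "commands" is a list of rows, each a list of 7 numbers: the shift along the tool's x, y, z as a fraction of full scale, then the turn, a rotation vector about the tool's x, y, z as a fraction of full scale, then the closure, from -1 (fully open) to 1 (shut), so that 0 is half open. In form: [[tx, ty, tz, rx, ry, rz, hand], ...]. A call has 1 to 10 rows; each row shifts and turns the commanded pose from where the row before left it, along the tool's axes as they then stand; what a row does not reach is not made up. Full scale, the value 1, is 500 mm for a shift and 2 pi rad for a turn. A row lasts 1/8 s, in which the tool goes at most 62.5 mm and 10.7 degrees, less where a joint would pass 70% of its speed; a pose out of reach is approached as far as the arm can. A call with a number of a shift or a turn outside -1 to 1 is refused whole. A call with a gripper value outside its range is refused whole. The fingers move at their own pace and stop on an object; "force" is the grip in N (left out, the last holds). Time passes only in rows, so rows that do not move let the fingers close. It gives the time, the measured TCP pose, the force, the opening and the grip force at its end, in the units of the state.
- r.get_state(): the state, without advancing time (a new reading comes with each control period).
- snapshot(name): name is "scene" or "top" or "wrist"; returns a dict with "pixels" (400x640x3 uint8, blue, green, red), "range_z" (400x640 float32, m along the optical axis (not along the pixel's ray), 0 where there is no reading), "intrinsics" (3x3 intrinsics, pixels), "k1" (the pictures are not rectified: a ray, as slopes to the right and down, at radius r is drawn at 1 + k1 r^2 times it, then the intrinsics apply), "world_from_camera" (4x4, takes a point from camera to world coordinates). Camera axes: x right, y down, z forward; pixel columns grow to the right and rows downward; lengths in m; the calibration is good to about 2 mm. A picture is of the moment at which its call begins.
- r.job_done(): hands the job in; it is judged then, once.
Trained networks look in the newest picture that a camera, given by its name, has taken for a name from the list of things; names that differ only in an ending like _2 or _b are one class to them, and where a whole thing is asked for, a point or a joint stands for the part that bears it (a point fixed in the world has none). Each returns a list of dicts, best first, with "score" (0 to 1); they miss things now and then, are a little off and sometimes report something else, mostly with a low value. They report only what shows in the picture. A call takes as long as a camera call.
- boxes_of(camera, name): "box" ([centre column, centre row, width, height] in pixels, round what is visible of it).
The state is a dict: "time_s": time; "qpos": joint angles; "joint_velocities": joint speeds; "joint_torque": joint torques, N m; "eef_pos": TCP position; "tool_rot": TCP orientation; "ft_force": force on the tool from outside, world axes, zero at the start; "torque": the same for the moment, N m; "opening": finger opening in m; "gripper_force": force on a finger pad.
Only numpy, scipy, OpenCV 4.12 (cv2) and the standard library are available. Lean on these libraries where they do the work, as an engineer would, in place of code of your own. Each camera call takes 0.05 s, during which the arm holds its last target. There are 200 camera calls.

## Working session

There is one attempt and no reset: what is moved stays moved. The work goes in short steps, Python scripts to look and compute and a tool call to move; the robot and the scene stay as the last step left them, time stands still between calls to the robot, and variables do not carry over. Pictures are saved under pics/ and viewed, at most 10 in all, crops included, and the job is handed in when it is done.

Besides the shell and the picture viewer there is one more tool, called after "Emit:" as name(argument=value, ...), one argument or row to a line, values as JSON. move_arm: Moves the arm, as the interface text tells. Shift numbers are shares of 500 mm and turn numbers shares of 2 pi rad, none past 1 either way. Its arguments: {"type":"object","properties":{"commands":{"type":"array","items":{"type":"array","items":{"type":"number"}}},"force":{"type":"number"}},"required":["commands"]}

```bash
mkdir -p pics
cat > h.py <<'E'
import numpy as np, cv2
from station import r, snapshot, boxes_of
def pts(s):
    K=s["intrinsics"];h,w=s["range_z"].shape
    u,v=np.meshgrid(np.arange(w),np.arange(h))
    K=np.array(K);dist=np.array([s["k1"],0,0,0,0],float)
    p=cv2.undistortPoints(np.stack([u,v],-1).reshape(-1,1,2).astype(float),K,dist).reshape(h,w,2)
    z=s["range_z"][...,None]
    c=np.concatenate([p*z,z],-1); T=np.array(s["world_from_camera"])
    return c@T[:3,:3].T+T[:3,3]
E
python3 - <<'E'
from h import *
st=r.get_state();print({k:np.round(v,3) for k,v in st.items()})
for c in ("top","scene"):
    s=snapshot(c);cv2.imwrite(f"pics/{c}0.png",s["pixels"]);P=pts(s)
    for n in ("foot_a_knob_mid","stop","plate"):
        for b in boxes_of(c,n)[:4]:
            x,y=[int(round(t)) for t in b["box"][:2]]
            print(c,n,round(b["score"],2),np.round(b["box"]),P[y,x].round(3))
    if c=="top":
        hsv=cv2.cvtColor(s["pixels"],cv2.COLOR_BGR2HSV)
        for nm,lo,hi in(("blue",(95,100,40),(130,255,255)),("orange",(5,130,80),(22,255,255))):
            m=cv2.inRange(hsv,lo,hi);n,l,sta,ce=cv2.connectedComponentsWithStats(m)
            for i in range(1,n):
                if sta[i,4]>30:
                    q=P[(l==i)&(s["range_z"]>0)]
                    print(nm,sta[i],np.median(q,0).round(4),q.min(0).round(3),q.max(0).round(3))
E
```

```text
{'time_s': np.float64(0.0), 'qpos': array([-1.133,  0.354,  1.634,  0.   ,  1.155, -0.002]), 'joint_velocities': array([-0.001,  0.   , -0.   ,  0.   , -0.001, -0.001]), 'joint_torque': array([ 2.0000e-03, -6.0523e+01, -3.4207e+01,  0.0000e+00,  1.0000e-02,
        0.0000e+00]), 'eef_pos': array([ 0.266, -0.565,  0.231]), 'tool_rot': array([-3.065, -0.685,  0.   ]), 'ft_force': array([0.241, 0.061, 0.118]), 'torque': array([0.024, 0.007, 0.049]), 'gripper_force': np.float64(0.0), 'opening': np.float64(0.085)}
top foot_a_knob_mid 0.69 [237. 234.  41.  43.] [0.482 0.16  0.056]
top stop 0.63 [346. 100.  55.  56.] [ 0.732 -0.043  0.024]
top plate 0.63 [349. 117.  50.  25.] [ 0.702 -0.049  0.014]
blue [ 493    0   96   38 2696] [ 0.8935 -0.4349  0.0558] [ 0.87  -0.56  -0.003] [ 0.947 -0.346  0.091]
blue [561 136   8  13  50] [ 0.6438 -0.4634  0.0312] [ 0.632 -0.473  0.027] [ 0.655 -0.457  0.036]
blue [550 155   9  12  53] [ 0.6091 -0.446   0.02  ] [ 0.599 -0.455  0.014] [ 0.622 -0.436  0.025]
blue [224 228  14  13 144] [0.4819 0.1704 0.0671] [0.472 0.16  0.025] [0.493 0.185 0.071]
blue [394 233  13  13 137] [ 0.4668 -0.1285  0.0679] [ 0.456 -0.14   0.03 ] [ 0.478 -0.119  0.071]
orange [519   0   9   6  44] [ 0.8952 -0.3724  0.1047] [ 0.889 -0.402  0.06 ] [ 0.921 -0.365  0.108]
orange [323 124  51   6 240] [ 0.6813 -0.0456  0.023 ] [ 0.677 -0.093 -0.002] [0.692 0.002 0.028]
scene foot_a_knob_mid 0.66 [294. 268.  40.  46.] [0.478 0.176 0.026]
scene stop 0.79 [274. 177.  57.  37.] [ 0.729 -0.053  0.012]
scene plate 0.6 [283. 186.  27.  21.] [ 0.679 -0.031  0.018]
```

View pics/top0.png

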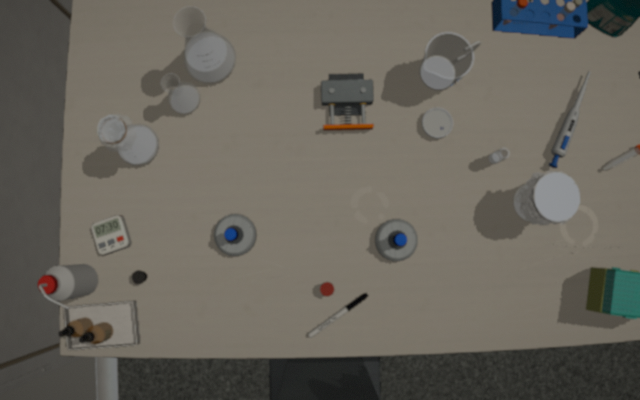

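The top view shows two feet, with knobs at (231,234) and (399,240), and the orange plate at (348,127). I'll refine the positions and the plate angle next.

Run:
```python
from h import *
import scipy.optimize as so
s=snapshot("top");P=pts(s);hsv=cv2.cvtColor(s["pixels"],cv2.COLOR_BGR2HSV)
m=cv2.inRange(hsv,(5,130,80),(22,255,255))>0
q=P[m&(abs(P[...,1]+.045)<.08)&(P[...,0]<.72)&(P[...,0]>.65)&(P[...,2]>.018)&(P[...,2]<.03)]
a=np.polyfit(q[:,1],q[:,0],1);print("n",len(q),"yaw",-np.arctan(a[0]),"ends",q[:,1].min(),q[:,1].max(),"x mid",np.polyval(a,(q[:,1].min()+q[:,1].max())/2),"res",np.std(q[:,0]-np.polyval(a,q[:,1])))
K=np.array(s["intrinsics"]);print(K[0,0],np.array(s["world_from_camera"]).round(3).tolist())
# housing edges via depth: top plane points grey
hq=P[(P[...,2]>.02)&(P[...,2]<.032)&(P[...,0]>.69)&(P[...,0]<.82)&(abs(P[...,1]+.045)<.09)]
print("housing rect",cv2.minAreaRect((hq[:,:2]*1000).astype(np.float32)))
for c in((.482,.170),(.467,-.1285)):
    d=np.hypot(P[...,0]-c[0],P[...,1]-c[1])
    k=P[(d<.03)&(P[...,2]>.06)];print("knob",len(k),k.mean(0).round(4),k[:,:2].min(0),k[:,:2].max(0))
    k=P[(d<.06)&(P[...,2]>.017)&(P[...,2]<.032)];print("disc",cv2.minEnclosingCircle((k[:,:2]*1000).astype(np.float32)))
    k=P[(d<.06)&(P[...,2]>.02)&(P[...,2]<.028)];print("disc2",(k[:,:2].min(0)+k[:,:2].max(0))/2, np.ptp(k[:,:2],axis=0))
from scipy.spatial.transform import Rotation as R
print(R.from_rotvec(r.get_state()["tool_rot"]).as_matrix().round(3))
```

```text
n 222 yaw 0.007314496926880826 ends -0.09134138703753905 0.0018203671038479821 x mid 0.6814500316072073 res 0.0024347997557152136
510.8563634927534 [[-0.02, -0.995, 0.1, 0.459], [-1.0, 0.021, 0.001, 0.019], [-0.003, -0.1, -0.995, 0.967], [0.0, 0.0, 0.0, 1.0]]
housing rect ((732.5382690429688, -45.335086822509766), (99.47064208984375, 84.6495361328125), 88.79347229003906)
knob 125 [0.4829 0.1705 0.0674] [0.47303125 0.16025548] [0.4925796  0.18186041]
disc ((482.6840515136719, 170.65599060058594), 40.032535552978516)
disc2 [0.48206692 0.16950548] [0.07628609 0.07484236]
knob 124 [ 0.4669 -0.1294  0.0675] [ 0.45634304 -0.13951613] [ 0.47751267 -0.11898348]
disc ((466.6877746582031, -129.47518920898438), 40.14751434326172)
disc2 [ 0.46675276 -0.13003919] [0.07612298 0.07689915]
[[ 0.905  0.426 -0.   ]
 [ 0.426 -0.905  0.   ]
 [ 0.    -0.    -1.   ]]
```

View pics/scene0.png

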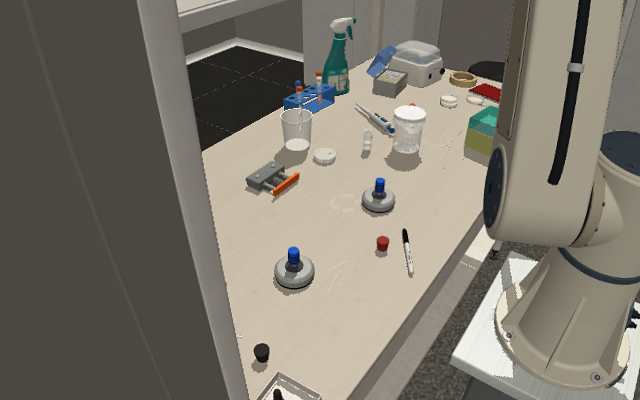

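Emit:
move_arm(
  commands=[
    [0,0,0,0,0,-0.0257,-1],
    [0,0,0,0,0,-0.0257,-1],
    [0,0,0,0,0,-0.0257,-1],
    [0,0,0,0,0,-0.0257,-1],
    [0,0,0,0,0,-0.0257,-1],
    [0,0,0,0,0,-0.0257,-1],
    [0,0,0,0,0,-0.0257,-1],
    [0,0,0,0,0,0,-1],
  ],
)

```text
time_s: 1.45
eef_pos: [0.2661, -0.5655, 0.2313]
tool_rot: [2.223, 2.22, -0.0]
ft_force: [0.2, 0.6, -0.2]
opening: 0.0853
gripper_force: 0.0
```

Emit:
move_arm(
  commands=[
    [0.0872,0.0402,0,0,0,0,-1],
    [0.0872,0.0402,0,0,0,0,-1],
    [0.0872,0.0402,0,0,0,0,-1],
    [0.0872,0.0402,0,0,0,0,-1],
    [0.0872,0.0402,0,0,0,0,-1],
    [0.0872,0.0402,0,0,0,0,-1],
    [0.0872,0.0402,0,0,0,0,-1],
    [0.0872,0.0402,0,0,0,0,-1],
    [0.0872,0.0402,0,0,0,0,-1],
    [0.0872,0.0402,0,0,0,0,-1],
  ],
)

```text
time_s: 2.7
eef_pos: [0.468, -0.1282, 0.2316]
tool_rot: [2.227, 2.215, 0.001]
ft_force: [1.5, -0.9, -0.3]
opening: 0.0854
gripper_force: 0.0
```

Emit:
move_arm(
  commands=[
    [0,0,0,0,0,0,-1],
  ],
)

```text
time_s: 2.82
eef_pos: [0.4685, -0.1273, 0.2315]
tool_rot: [2.222, 2.22, 0.001]
ft_force: [-0.7, 0.1, -0.2]
opening: 0.0853
gripper_force: 0.0
```

Emit:
move_arm(
  commands=[
    [-0.004,-0.003,0.08,0,0,0,-1],
    [0,0,0.08,0,0,0,-1],
    [0,0,0.08,0,0,0,-1],
    [0,0,0.08,0,0,0,-1],
    [0,0,0.05,0,0,0,-1],
    [0,0,0.023,0,0,0,-1],
    [0,0,0,0,0,0,-1],
    [0,0,0,0,0,0,-1],
  ],
  force=60,
)

```text
time_s: 3.82
eef_pos: [0.4666, -0.1321, 0.0357]
tool_rot: [2.222, 2.219, 0.001]
ft_force: [-0.3, -0.6, 0.1]
opening: 0.0853
gripper_force: 0.0
```

Emit:
move_arm(
  commands=[
    [0,0,0,0,0,0,1],
    [0,0,0,0,0,0,1],
    [0,0,0,0,0,0,1],
    [0,0,0,0,0,0,1],
    [0,0,0,0,0,0,1],
    [0,0,0,0,0,0,1],
    [0,0,0,0,0,0,1],
    [0,0,0,0,0,0,1],
  ],
  force=60,
)

```text
time_s: 4.82
eef_pos: [0.466, -0.1317, 0.0348]
tool_rot: [2.222, 2.221, 0.0]
ft_force: [1.9, 0.0, 0.8]
opening: 0.0203
gripper_force: 58.6
```

Emit:
move_arm(
  commands=[
    [0,0.008,0,0,0,0,1],
    [0,0.008,0,0,0,0,1],
    [0,0.008,0,0,0,0,1],
  ],
)

```text
time_s: 5.2
eef_pos: [0.478, -0.1316, 0.0347]
tool_rot: [-2.222, -2.22, 0.0]
ft_force: [-1.9, 0.9, 0.1]
opening: 0.0204
gripper_force: 58.7
```

Emit:
move_arm(
  commands=[
    [0,0.008,0,0,0,0,1],
    [0,0.008,0,0,0,0,1],
  ],
)

```text
time_s: 5.45
eef_pos: [0.4861, -0.1316, 0.0347]
tool_rot: [-2.222, -2.221, 0.0]
ft_force: [-2.8, 0.8, -0.1]
opening: 0.0204
gripper_force: 58.6
```

Emit:
move_arm(
  commands=[
    [0,0.008,0,0,0,0,1],
    [0,0.008,0,0,0,0,1],
  ],
)

```text
time_s: 5.7
eef_pos: [0.4941, -0.1317, 0.0348]
tool_rot: [-2.222, -2.221, 0.0]
ft_force: [-1.5, -0.1, 1.0]
opening: 0.0201
gripper_force: 58.6
```

About 2 N means this foot is probably the slippery one. I'll let it go and try the other.

Emit:
move_arm(
  commands=[
    [0,0,0,0,0,0,-1],
    [0,0,0,0,0,0,-1],
    [0,0,0,0,0,0,-1],
    [0,0,0,0,0,0,-1],
    [0,0,0,0,0,0,-1],
    [0,0,0,0,0,0,-1],
    [0,0,-0.06,0,0,0,-1],
    [0,0,-0.07,0,0,0,-1],
    [0,0,-0.07,0,0,0,-1],
    [0,0,0,0,0,0,-1],
  ],
)

```text
time_s: 6.95
eef_pos: [0.4957, -0.1321, 0.1373]
tool_rot: [2.219, 2.218, 0.004]
ft_force: [0.2, -0.4, -0.1]
opening: 0.0854
gripper_force: 0.0
```

Emit:
move_arm(
  commands=[
    [0.06,-0.0023,0,0,0,0,-1],
    [0.1,-0.004,0,0,0,0,-1],
    [0.1,-0.004,0,0,0,0,-1],
    [0.1,-0.004,0,0,0,0,-1],
    [0.1,-0.004,0,0,0,0,-1],
    [0.1,-0.004,0,0,0,0,-1],
    [0.044,-0.001,0,0,0,0,-1],
    [0,0,0,0,0,0,-1],
    [0,0,0,0,0,0,-1],
  ],
)

```text
time_s: 8.07
eef_pos: [0.4819, 0.1696, 0.134]
tool_rot: [-2.222, -2.221, 0.002]
ft_force: [-0.3, 0.9, 0.4]
opening: 0.0852
gripper_force: 0.0
```

Run:
```python
from h import *
s=snapshot("top");P=pts(s);cv2.imwrite("pics/top1.png",s["pixels"])
for c in((.482,.170),(.494,-.1305)):
    d=np.hypot(P[...,0]-c[0],P[...,1]-c[1])
    k=P[(d<.06)&(P[...,2]>.017)&(P[...,2]<.032)];print("disc",len(k),cv2.minEnclosingCircle((k[:,:2]*1000).astype(np.float32)) if len(k) else 0)
print(r.get_state()["eef_pos"])
```

```text
disc 644 ((483.94073486328125, 166.04920959472656), 38.924530029296875)
disc 1227 ((494.6230163574219, -129.5230712890625), 40.02156066894531)
[0.48203572 0.16938007 0.13421278]
```

View pics/top1.png

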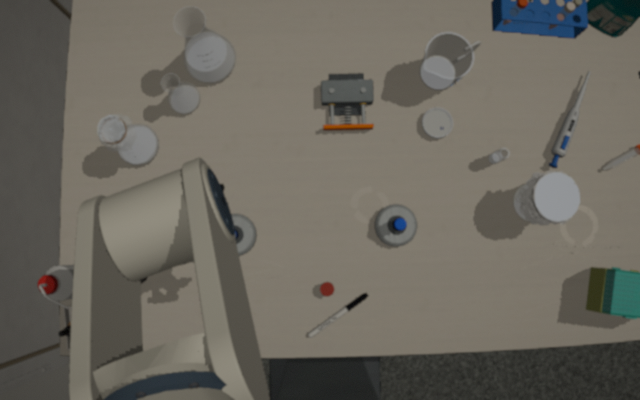

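The tested foot stands at (398,225) px, and the arm is above the left foot.

Emit:
move_arm(
  commands=[
    [0.002,0.001,0.07,0,0,0,-1],
    [0,0,0.07,0,0,0,-1],
    [0,0,0.04,0,0,0,-1],
    [0,0,0.018,0,0,0,-1],
    [0,0,0,0,0,0,-1],
    [0,0,0,0,0,0,1],
    [0,0,0,0,0,0,1],
    [0,0,0,0,0,0,1],
    [0,0,0,0,0,0,1],
    [0,0,0,0,0,0,1],
  ],
)

```text
time_s: 9.38
eef_pos: [0.483, 0.1714, 0.0359]
tool_rot: [2.222, 2.221, 0.0]
ft_force: [0.1, 0.6, -0.4]
opening: 0.0204
gripper_force: 58.6
```

Emit:
move_arm(
  commands=[
    [0,0,0,0,0,0,1],
    [0,0,0,0,0,0,1],
    [0,0,0,0,0,0,1],
  ],
)

```text
time_s: 9.75
eef_pos: [0.483, 0.1714, 0.0358]
tool_rot: [-2.222, -2.221, -0.0]
ft_force: [0.4, 0.9, 1.2]
opening: 0.0203
gripper_force: 58.6
```

Emit:
move_arm(
  commands=[
    [0,0.008,0,0,0,0,1],
    [0,0.008,0,0,0,0,1],
    [0,0.008,0,0,0,0,1],
  ],
)

```text
time_s: 10.12
eef_pos: [0.4936, 0.1708, 0.0352]
tool_rot: [-2.221, -2.22, 0.005]
ft_force: [-4.9, 0.2, -0.0]
opening: 0.0203
gripper_force: 58.8
```

Emit:
move_arm(
  commands=[
    [0,0.008,0,0,0,0,1],
    [0,0.008,0,0,0,0,1],
  ],
)

```text
time_s: 10.38
eef_pos: [0.5022, 0.171, 0.0354]
tool_rot: [-2.222, -2.22, 0.003]
ft_force: [-5.8, 0.1, -0.3]
opening: 0.0206
gripper_force: 58.8
```

5.8 N, so this one is the grippy foot. I'll slide it in front of the plate.

Emit:
move_arm(
  commands=[
    [-0.01,0.0045,0,0,0,0,1],
    [-0.0216,0.0098,0,0,0,0,1],
    [-0.0216,0.0098,0,0,0,0,1],
    [-0.0216,0.0098,0,0,0,0,1],
    [-0.0216,0.0098,0,0,0,0,1],
    [-0.0216,0.0098,0,0,0,0,1],
    [-0.0216,0.0098,0,0,0,0,1],
    [-0.0216,0.0098,0,0,0,0,1],
    [-0.0216,0.0098,0,0,0,0,1],
    [-0.0216,0.0098,0,0,0,0,1],
  ],
)

```text
time_s: 11.62
eef_pos: [0.5494, 0.0684, 0.0357]
tool_rot: [-2.222, -2.221, 0.0]
ft_force: [-1.1, 4.2, -0.3]
opening: 0.0211
gripper_force: 59.0
```

Emit:
move_arm(
  commands=[
    [-0.0216,0.0098,0,0,0,0,1],
    [-0.0216,0.0098,0,0,0,0,1],
    [-0.0216,0.0098,0,0,0,0,1],
    [-0.0216,0.0098,0,0,0,0,1],
    [-0.0216,0.0098,0,0,0,0,1],
    [-0.0216,0.0098,0,0,0,0,1],
    [-0.0216,0.0098,0,0,0,0,1],
    [-0.0216,0.0098,0,0,0,0,1],
    [-0.0216,0.0098,0,0,0,0,1],
    [-0.0216,0.0098,0,0,0,0,1],
  ],
)

```text
time_s: 12.88
eef_pos: [0.5984, -0.0397, 0.0357]
tool_rot: [-2.222, -2.221, 0.0]
ft_force: [-1.7, 4.9, 0.1]
opening: 0.0205
gripper_force: 59.0
```

Emit:
move_arm(
  commands=[
    [-0.01,0.004,0,0,0,0,1],
    [0,0,0,0,0,0,1],
  ],
)

```text
time_s: 13.12
eef_pos: [0.6007, -0.045, 0.0359]
tool_rot: [2.221, 2.22, 0.0]
ft_force: [-0.9, -3.2, -0.2]
opening: 0.0206
gripper_force: 59.0
```

Run:
```python
from h import *
for c in("top","scene"):
    s=snapshot(c);im=s["pixels"]
    if c=="scene": im=cv2.resize(im[120:300,180:420],None,fx=3,fy=3)
    cv2.imwrite(f"pics/{c}2.png",im)
```

```text
(no output)
```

View pics/scene2.png

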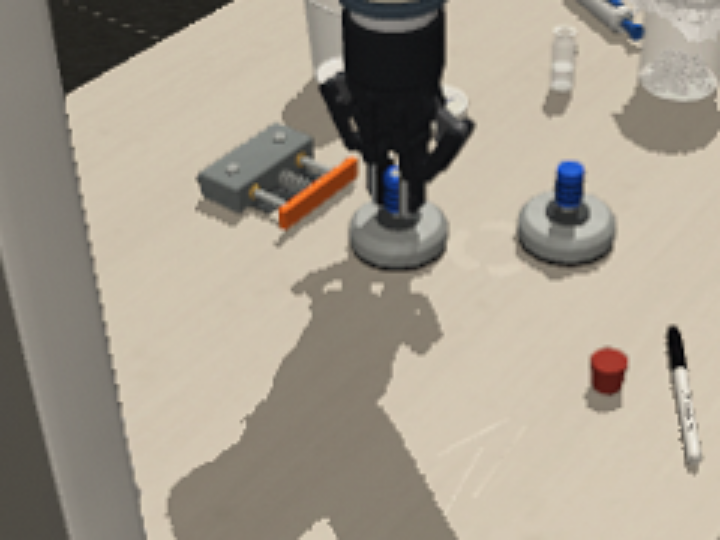

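The foot is upright at crop position (398,235), in front of the plate. I'll push in stages and watch the force.

Emit:
move_arm(
  commands=[
    [0,0.012,0,0,0,0,1],
    [0,0.012,0,0,0,0,1],
    [0,0.012,0,0,0,0,1],
    [0,0.012,0,0,0,0,1],
    [0,0.012,0,0,0,0,1],
  ],
)

```text
time_s: 13.85
eef_pos: [0.6296, -0.0437, 0.0354]
tool_rot: [-2.221, -2.22, 0.002]
ft_force: [-4.8, -0.0, 0.1]
opening: 0.0203
gripper_force: 59.2
```

Emit:
move_arm(
  commands=[
    [0,0.008,0,0,0,0,1],
  ],
)

```text
time_s: 13.98
eef_pos: [0.6341, -0.0438, 0.0356]
tool_rot: [-2.222, -2.22, 0.001]
ft_force: [-4.6, 0.3, -0.2]
opening: 0.0206
gripper_force: 59.1
```

Emit:
move_arm(
  commands=[
    [0,0.008,0,0,0,0,1],
  ],
)

```text
time_s: 14.1
eef_pos: [0.6381, -0.0439, 0.0357]
tool_rot: [-2.222, -2.22, 0.001]
ft_force: [-4.4, -0.1, 0.8]
opening: 0.0205
gripper_force: 59.1
```

Emit:
move_arm(
  commands=[
    [0,0.008,0,0,0,0,1],
  ],
)

```text
time_s: 14.22
eef_pos: [0.6414, -0.0439, 0.0355]
tool_rot: [-2.221, -2.22, 0.002]
ft_force: [-7.9, 0.3, -0.2]
opening: 0.0204
gripper_force: 59.1
```

Emit:
move_arm(
  commands=[
    [0,0.008,0,0,0,0,1],
  ],
)

```text
time_s: 14.35
eef_pos: [0.6448, -0.0439, 0.0353]
tool_rot: [-2.22, -2.219, 0.003]
ft_force: [-8.1, -0.3, -0.3]
opening: 0.0203
gripper_force: 59.1
```

Emit:
move_arm(
  commands=[
    [0,0.008,0,0,0,0,1],
  ],
)

```text
time_s: 14.48
eef_pos: [0.6488, -0.0439, 0.0352]
tool_rot: [-2.22, -2.219, 0.003]
ft_force: [-7.7, 0.1, -0.5]
opening: 0.0205
gripper_force: 59.1
```

Emit:
move_arm(
  commands=[
    [0,0.008,0,0,0,0,1],
    [0,0.008,0,0,0,0,1],
    [0,0.005,0,0,0,0,1],
    [0,0,0,0,0,0,1],
    [0,0,0,0,0,0,1],
  ],
)

```text
time_s: 15.1
eef_pos: [0.6596, -0.0439, 0.0353]
tool_rot: [-2.221, -2.219, 0.002]
ft_force: [-8.2, 0.0, -0.2]
opening: 0.0204
gripper_force: 59.2
```

Emit:
move_arm(
  commands=[
    [0,0,0,0,0,0,-1],
    [0,0,0,0,0,0,-1],
    [0,0,0,0,0,0,-1],
    [0,0,0,0,0,0,-1],
    [0,0,0,0,0,0,-1],
    [0,0,0,0,0,0,-1],
    [0,0,-0.04,0,0,0,-1],
    [0,0,-0.07,0,0,0,-1],
    [0,0,-0.1,0,0,0,-1],
    [0,0,-0.1,0,0,0,-1],
  ],
)

```text
time_s: 16.35
eef_pos: [0.6606, -0.044, 0.1937]
tool_rot: [2.222, 2.22, 0.001]
ft_force: [0.7, -0.1, -0.2]
opening: 0.0851
gripper_force: 0.0
```

Emit:
move_arm(
  commands=[
    [0.06,-0.06,0,0,0,0,-1],
    [0.08,-0.08,0,0,0,0,-1],
    [0.08,-0.08,0,0,0,0,-1],
    [0.08,-0.08,0,0,0,0,-1],
    [0.08,-0.08,0,0,0,0,-1],
    [0,0,0,0,0,0,-1],
    [0,0,0,0,0,0,-1],
  ],
)

```text
time_s: 17.23
eef_pos: [0.4715, 0.1463, 0.192]
tool_rot: [2.22, 2.221, 0.003]
ft_force: [0.3, -0.5, -0.0]
opening: 0.0853
gripper_force: 0.0
```

Run:
```python
from h import *
s=snapshot("top");P=pts(s);cv2.imwrite("pics/top3.png",s["pixels"])
for c in((.659,-.044),(.494,-.1305)):
    d=np.hypot(P[...,0]-c[0],P[...,1]-c[1])
    k=P[(d<.05)&(P[...,2]>.06)];print("knob",len(k),k.mean(0).round(4))
    k=P[(d<.042)&(P[...,2]>.017)&(P[...,2]<.032)];print("disc",len(k),cv2.minEnclosingCircle((k[:,:2]*1000).astype(np.float32)))
hsv=cv2.cvtColor(s["pixels"],cv2.COLOR_BGR2HSV);m=cv2.inRange(hsv,(5,130,80),(22,255,255))>0
q=P[m&(abs(P[...,1]+.045)<.08)&(P[...,0]<.74)&(P[...,0]>.65)];print("plate",np.median(q,0),len(q))
```

```text
knob 123 [ 0.6568 -0.0431  0.067 ]
disc 1189 ((659.2951049804688, -43.732017517089844), 41.57130432128906)
knob 125 [ 0.4945 -0.1292  0.0676]
disc 1226 ((494.9044494628906, -129.5200653076172), 39.68893051147461)
plate [ 0.70164078 -0.04684057  0.02277542] 260
```

View pics/top3.png

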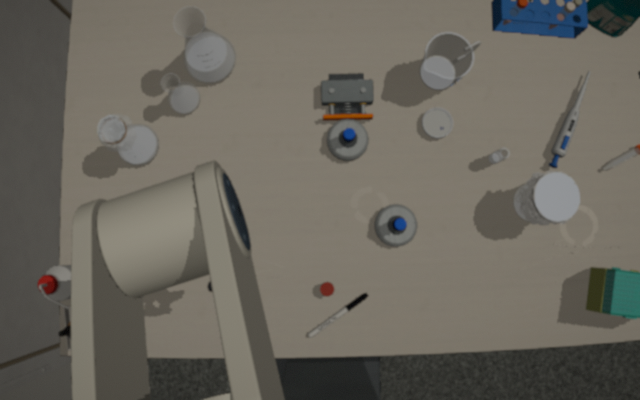

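The plate at (347,116) px is about 20 mm in, held by the foot at (348,140). The other foot is well clear at (398,225), so I'm handing in.

```bash
python3 -c "
from station import r
print(r.job_done())"
```

```text
the job is handed in; nothing more can be done
None
```

The job is handed in, with no verdict returned. The grippy foot (5.8 N drag) is let go and holds the plate about 20 mm in; the slippery foot (about 2 N) stands about 200 mm clear, and neither foot was lifted.

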